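Sweep the dried roots into the herb drawer

ROBOT

A 6-joint arm with a two-finger parallel gripper is mounted at the origin on the work surface. World frame = base frame: x ahead of the robot, y to its left, z up, the work surface at z = 0. Lengths are in m, angles in rad, forces in N, time in s.
With the tool pointing down it reaches from about 0.375 to 0.9 m from the base axis. Payload 3.1 kg.
Tool frame: the origin (TCP) lies midway between the tips of the shut fingers; the grasp point (between the pads) lies 19 mm behind it; z points along the fingers, y is the line along which they close (so a half turn about z gives the same grasp; the last joint's range is limited). The gripper opens to 87 mm and grips with 3 to 60 N. Pads are 19 mm wide; open, the fingers measure 117 mm over their backs; the gripper's body (75 mm by 190 mm) begins 51 mm behind the grasp point.
Start: joints at [-1.502, 0.527, 1.433, -0, 1.181, -0.178], TCP at [0.153, -0.606, 0.223] pointing down, gripper open.
Joint ranges: [-3.08, 3.08], [-0.75, 2.2], [0.22, 2.44], [-1.43, 4.57], [0, 2.65], [-2.85, 2.85]. Speed limits (rad/s): [2.79, 2.79, 3.14, 3.14, 3.14, 3.14].

INTERFACE

Orientations are given as a unit quaternion [w, x, y, z].
In Python, from rig import readout, snapshot, order gives the robot as it stands.
- The arm moves only by the tool servo_tool, never from a script. Its argument "moves" is a list of rows, each a list of 3 entries, a list of its own where there are three numbers: the shift along the tool's x, y, z in mm, then the turn about the tool's z in degrees, then the opening, from 0 (shut) to 1 (fully open). A call has exactly 8 rows; each row shifts and turns the commanded pose from where the row before left it, along the tool's axes as they then stand; what a row does not reach is not made up. A row lasts 1/12 s, in which the tool goes at most 41.7 mm and 7.16 degrees, less where a joint would pass 70% of its speed; a pose out of reach is approached as far as the arm can. A call with a gripper value outside its range is refused whole. The fingers move at their own pace and stop on an object; "grip_force" is the grip in N (left out, the last holds). Time passes only in rows, so rows that do not move let the fingers close, or fill a call up. It gives the time, the measured TCP pose, the force, the opening and the grip force at its end, in the units of the state.
- readout.get_obs(): the state, without advancing time (a new reading comes with each control period).
- snapshot(name): name is "scene" or "top" or "wrist"; returns a dict with "image" (384x512x3 uint8, red, green, blue), "K" (3x3 intrinsics, pixels), "T" (4x4, takes a point from camera to world coordinates). Camera axes: x right, y up, looking along -z (the intrinsics and any distortion apply to the point x, -y, -z); pixel columns grow to the right and rows downward; lengths in m; the calibration is good to about 2 mm. A picture is of the moment at which its call begins. There is no depth.
- order.close_job(): hands the job in; it is judged then, once.
The state is a dict: "time_s": time; "joint_positions": joint angles; "dq": joint speeds; "joint_torque": joint torques, N m; "tool_pos": TCP position; "eef_rot": TCP orientation; "contact_force": force on the tool from outside, world axes, zero at the start; "wrist_torque": the same for the moment, N m; "grip_width": opening from 0.0 (shut) to 1.0 (fully open); "finger_force": force on a finger pad.
Only numpy, scipy, OpenCV 4.12 (cv2) and the standard library are available. Lean on these libraries where they do the work, as an engineer would, in place of code of your own. Each camera call takes 0.05 s, during which the arm holds its last target. There are 200 camera calls.

TASK

Take the wooden sweep by its handle and use it to sweep all four dried root pieces off the chest top, also those under the wire shelf, into the open drawer, then push the drawer fully shut. Leave the sweep standing upright on the counter; do not touch the root pieces with the gripper, do not push against the wire shelf, and leave the other things where they are.

Things in the scene. Friction and masses are not known exactly. Their poses are not given: they have to be found in the camera images.
- chest: Low dark red wooden drawer chest fixed on the counter, 240 deep (x) x 400 wide (y) x 115 mm high; origin at the centre of its underside, x points from its drawer front to its back. The root pieces lie on its flat top, which is level and 115 mm above the counter, without any rim.
- chest_edge (a point): Middle of the front upper edge of the chest (the edge over which pieces drop into the open drawer): 120 mm in front of the chest's centre, 115 mm up; axes as the chest's.
- shelf: Wire shelf on four thin legs, fixed over the rear half of the chest top; origin on the chest top at the chest's centre, axes as the chest's. Thin steel wires 45 mm apart run from x 16 to 120 mm, 225 to 230 mm above the chest top; a pot and a box stand on its ends. The 12 mm legs stand at x 10 and 108 mm, y +192 and -192 mm; it is open between the legs on every side.
- fascia (a point): Middle of the lower front edge of the aluminium light fascia along the wire shelf's front: 180 mm above the chest top, right above the chest's centre; axes as the chest's. The fascia is 400 mm wide (y), 16 mm thick (from here towards +x) and 50 mm high (up from here). Nothing hangs above the chest top in front of it.
- drawer (a joint): How far the chest's only drawer is out, in m: 0 shut, 0.135 fully out; it starts 0.10 to 0.12 out. It slides out towards the robot along the chest's -x, with about 1.5 N of friction, and stays where it is left.
- drawer_in (a point): Point on the drawer's inner floor, at its front end (just behind the front panel), middle of its width; axes as the chest's. Inside, the drawer is 205 long (x) x 330 wide (y), with walls 64 mm high, floor 18 mm above the counter.
- drawer_front (a point): Centre of the outer face of the drawer's front panel (394 wide, 82 high, 16 mm thick, from 16 to 98 mm above the counter), to be pushed along the chest's +x; the ring pulls on it lie flat. Axes as the chest's. Shut, this face lies 136 mm in front of the chest's centre.
- sweep_head (a point): Centre of the underside of the head of the wooden sweep; axes of the sweep. The head is a bar 36 (x) x 130 (y) x 40 mm high that stands flat on the counter. It pushes with its -x face, the side to which the handle leans, when pulled. The sweep weighs about 0.25 kg and stands by itself.
- sweep_grip (a point): Grip point of the same sweep: in the middle of its handle bar, near the upper end, 95 mm behind (-x) and 130 mm above point sweep_head; axes of the sweep. The bar leans 45 degrees from upright, towards the sweep's -x, from the head's middle; it is 20 mm wide (y: grip it across this) and 16 mm thick, and ends 20 mm beyond this point along its slope.
- root1_mid (a point): Centre of a chunky dried root piece, 56 long (its y) x 40 wide (its x) x 26 mm high, about 30 g, lying on the chest top (front part); centre 13 mm above its underside.
- root2_mid (a point): Centre of a chunky dried root piece, 56 long (its y) x 40 wide (its x) x 26 mm high, about 30 g, lying on the chest top (front part); centre 13 mm above its underside.
- root3_mid (a point): Centre of a chunky dried root piece, 56 long (its y) x 40 wide (its x) x 26 mm high, about 30 g, lying on the chest top (rear part, under the fascia of the wire shelf); centre 13 mm above its underside.
- root4_mid (a point): Centre of a chunky dried root piece, 56 long (its y) x 40 wide (its x) x 26 mm high, about 30 g, lying on the chest top (rear part, under the fascia of the wire shelf); centre 13 mm above its underside.
- jar: Bystander: white porcelain jar, 44 mm across, 65 high, on one end of the chest top; origin at the centre of its underside.
- weight: Bystander: brass weight, 44 mm across, 66 high, on one end of the chest top; origin at the centre of its underside.
- mortar: Bystander: white bowl, 100 mm across, 85 high, on the counter; origin at the centre of its underside.
- pillbottle: Bystander: white bottle, 56 mm across, 100 high, on the counter; origin at the centre of its underside.
- carton: Bystander: pale carton 60 x 110 x 50 mm high, on the counter; origin at the centre of its underside.
- herbjar: Bystander: amber glass jar, 84 mm across, 130 high, on the counter; origin at the centre of its underside.
- tin: Bystander: metal tin, 66 mm across, 80 high, on the counter; origin at the centre of its underside.
Mind the look-alikes: they are no part of the job. Leave any black look-alike of the part that bears root4_mid alone.

How it is judged:
By the outcome, as a careful person would: the job done as asked, in the order asked, and still so for the second after the job is handed in, with the robot touching nothing.
It also fails if it takes over 72 s, if anything falls off the work surface, if the arm or the gripper's body presses on something with over 40 N, if the wrist force passes 120 N, or if a joint passes its speed limit or range.

## Working session

There is one attempt and no reset: what is moved stays moved. The work goes in short steps, Python scripts to look and compute and a tool call to move; the robot and the scene stay as the last step left them, time stands still between calls to the robot, and variables do not carry over. Pictures are saved under pics/ and viewed, at most 10 in all, crops included, and the job is handed in when it is done.

Besides the shell and the picture viewer there is one more tool, called by a JSON object that holds its "api" and its "payload", one argument or row to a line. servo_tool: Moves the arm, as the interface text tells. Its arguments: {"type":"object","properties":{"moves":{"type":"array"},"grip_force":{"type":"number"}},"required":["moves"]}

```bash
ls; mkdir -p pics; python3 - <<'E'
from rig import readout, snapshot
import cv2,pickle
o=readout.get_obs();print({k:o[k] for k in('time_s','tool_pos','eef_rot','grip_width')})
d={}
for n in("scene","top"):
    s=snapshot(n);d[n]=s;cv2.imwrite(f'pics/{n}0.png',s['image'][:,:,::-1]);print(n,s['K'],s['T'].round(3),s.keys())
pickle.dump(d,open('d0.pkl','wb'))
a=cv2.vconcat([cv2.imread('pics/scene0.png')]);
E
```

```text
pics
{'time_s': 0.0, 'tool_pos': array([ 0.15265471, -0.60529935,  0.22155742]), 'eef_rot': array([-1.11298461e-03,  9.92395683e-01,  1.23083575e-01,  6.13777861e-05]), 'grip_width': 1.0006720981077086}
scene [[398.96442435   0.         255.22567779]
 [  0.         398.96442435 194.62461803]
 [  0.           0.           1.        ]] [[-0.948 -0.283  0.143  0.705]
 [ 0.318 -0.837  0.446  0.474]
 [-0.007  0.469  0.883  1.212]
 [ 0.     0.     0.     1.   ]] dict_keys(['image', 'K', 'T'])
top [[447.92825351   0.         251.1585219 ]
 [  0.         447.92825351 195.06117396]
 [  0.           0.           1.        ]] [[-0.004  0.988 -0.156  0.28 ]
 [-1.    -0.002  0.012 -0.03 ]
 [ 0.011  0.156  0.988  1.784]
 [ 0.     0.     0.     1.   ]] dict_keys(['image', 'K', 'T'])
```

View pics/scene0.png

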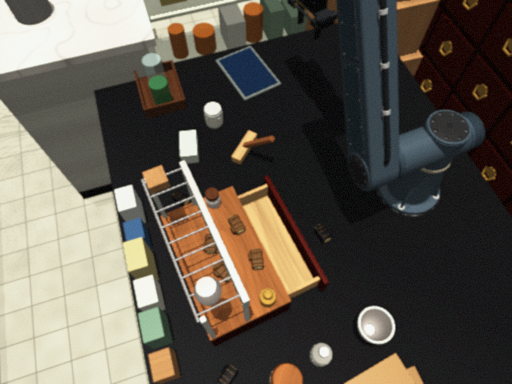

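View pics/top0.png

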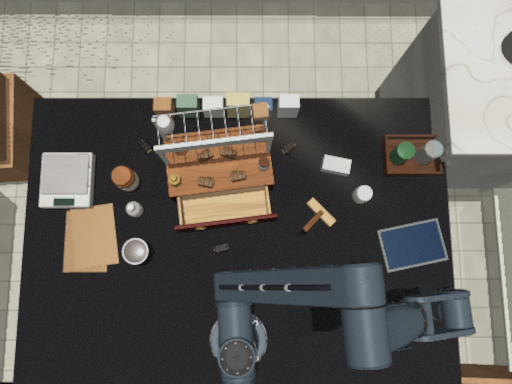

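The scene view shows the chest at about (215,265) with the drawer open and the sweep at (252,147). In the top view the chest is at (220,170) and the sweep at (318,215). I'll enlarge both.

```bash
cat > h.py <<'E'
import numpy as np,cv2,pickle
def ray(s,uv):
    K,T=s['K'],s['T'];p=np.linalg.inv(K)@[uv[0],uv[1],1.];return T[:3,3],T[:3,:3]@[p[0],-p[1],-p[2]]
def onz(s,uv,z):
    o,d=ray(s,uv);return o+d*(z-o[2])/d[2]
def proj(s,P):
    T=s['T'];p=T[:3,:3].T@(np.asarray(P,float)-T[:3,3]);q=s['K']@[p[0],-p[1],-p[2]];return q[:2]/q[2]
E
python3 - <<'E'
import cv2
a=cv2.imread('pics/top0.png')[95:265,135:350];cv2.imwrite('pics/topc.png',cv2.resize(a,None,fx=3.5,fy=3.5,interpolation=cv2.INTER_CUBIC))
a=cv2.imread('pics/scene0.png')[120:345,120:340];cv2.imwrite('pics/scenec.png',cv2.resize(a,None,fx=2.6,fy=2.6,interpolation=cv2.INTER_CUBIC))
E
```

```text
(no output)
```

View pics/topc.png

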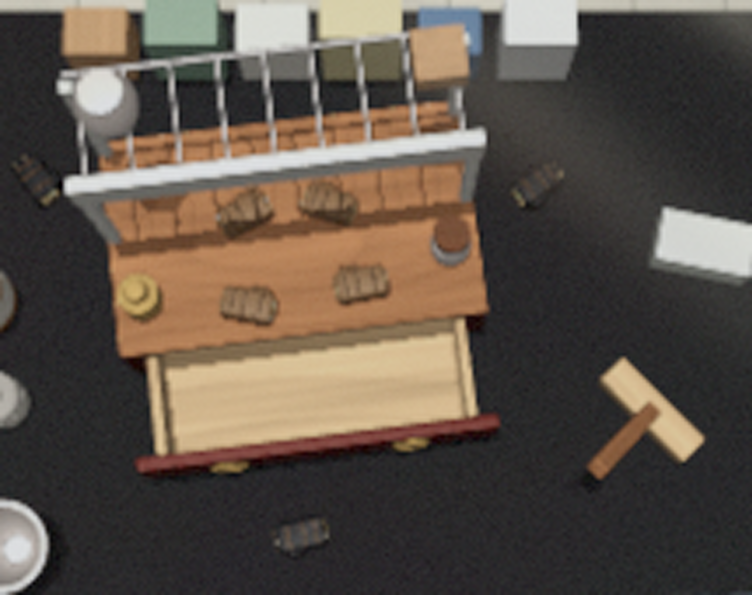

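View pics/scenec.png

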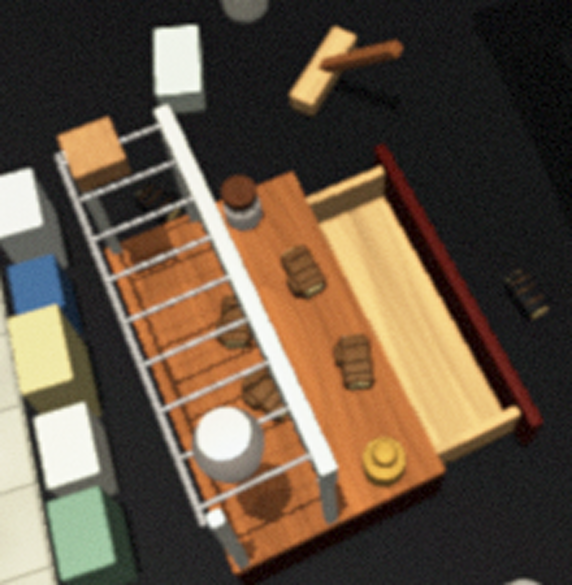

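The top crop shows the roots at (249,305), (362,284), (245,212) and (327,203). The chest's front edge runs from (122,356) to (487,316), and the drawer's front panel from (140,465) to (497,425). The sweep head runs from (612,370) to (693,450), with the handle's upper end at (596,470). The jar is at (451,240), the weight at (139,295). The scene crop agrees, and the black look-alikes lie on the counter.

```bash
python3 - <<'E'
from h import *
d=pickle.load(open('d0.pkl','rb'));t,s=d['top'],d['scene']
T=lambda u,v,z:onz(t,(u/3.5+135,v/3.5+95),z).round(4)
S=lambda u,v,z:onz(s,(u/2.6+120,v/2.6+120),z).round(4)
def box(name,img,off,z,sc,m):
    pass
L,R=T(120,355,.115),T(487,316,.115);print('edge L,R',L,R,np.linalg.norm(L-R),'yaw of +y',np.degrees(np.arctan2(-(L-R)[0],(L-R)[1])))
print('S edge',S(443,468,.115),S(293,172,.115))
print('fascia bottom L/R top-z.295',T(70,190,.345),T(484,143,.345))
print('roots T',[T(*p,.135) for p in((249,305),(362,284),(245,212),(327,203))])
print('roots S',[S(*p,.135) for p in((355,362),(303,272),(264,390),(236,322))])
print('panel T',T(140,463,.098),T(497,424,.098),'S',S(537,420,.098),S(384,150,.098))
print('jar',T(451,236,.18),S(241,188,.18),'weight',T(139,293,.17),S(384,458,.17))
# sweep by masks
for n,I,z in(('top',t,.04),('scene',s,.04)):
    h=cv2.cvtColor(I['image'],cv2.COLOR_RGB2HSV)
    m=cv2.inRange(h,(8,60,60),(30,255,255));
    x0,y0,x1,y1=(300,190,345,240) if n=='top' else (228,125,280,170)
    M=np.zeros_like(m);M[y0:y1,x0:x1]=m[y0:y1,x0:x1]
    print(n,(M>0).sum())
    for nm,f in(('light',h[...,2]>150),('dark',h[...,2]<=150)):
        pass
print('head corners T',[T(*p,.04) for p in((624,357),(704,440),(685,462),(600,380))])
print('head corners S',[S(*p,.04) for p in((340,26),(357,38),(308,113),(290,102))])
print('handle end top T',T(596,470,.15),T(650,410,.04),'S',S(399,48,.15))
E
```

```text
edge L,R [0.5395 0.2584 0.115 ] [ 0.5812 -0.137   0.115 ] 0.39759281935165786 yaw of +y 6.020320289794757
S edge [0.5398 0.2592 0.115 ] [ 0.5849 -0.1317  0.115 ]
fascia bottom L/R top-z.295 [0.6612 0.2695 0.345 ] [ 0.7066 -0.1215  0.345 ]
roots T [array([0.5901, 0.1186, 0.135 ]), array([ 0.6127, -0.0021,  0.135 ]), array([0.6922, 0.1241, 0.135 ]), array([0.702 , 0.0357, 0.135 ])]
roots S [array([0.5924, 0.1262, 0.135 ]), array([0.6142, 0.0069, 0.135 ]), array([0.6945, 0.1247, 0.135 ]), array([0.7022, 0.0406, 0.135 ])]
panel T [0.4246 0.237  0.098 ] [ 0.4656 -0.1475  0.098 ] S [0.4218 0.24   0.098 ] [ 0.4666 -0.1347  0.098 ]
jar [ 0.6548 -0.0961  0.18  ] [ 0.6538 -0.0949  0.18  ] weight [0.5965 0.2306 0.17  ] [0.6005 0.2418 0.17  ]
top 499
scene 580
head corners T [array([ 0.5474, -0.2958,  0.04  ]), array([ 0.4532, -0.383 ,  0.04  ]), array([ 0.4287, -0.3609,  0.04  ]), array([ 0.5213, -0.2681,  0.04  ])]
head corners S [array([ 0.4459, -0.3758,  0.04  ]), array([ 0.43  , -0.3486,  0.04  ]), array([ 0.5313, -0.253 ,  0.04  ]), array([ 0.549 , -0.2774,  0.04  ])]
handle end top T [ 0.4112 -0.2467  0.15  ] [ 0.4872 -0.3235  0.04  ] S [ 0.4109 -0.2398  0.15  ]
```

```bash
cat >> h.py <<'E'
def tri(s1,p1,s2,p2):
    o1,d1=ray(s1,p1);o2,d2=ray(s2,p2);k=np.linalg.lstsq(np.c_[d1,-d2],o2-o1,rcond=None)[0]
    a,b=o1+k[0]*d1,o2+k[1]*d2;return (a+b)/2,np.linalg.norm(a-b)
E
python3 - <<'E'
from h import *
d=pickle.load(open('d0.pkl','rb'));t,s=d['top'],d['scene']
ends=[]
for n,I,(x0,y0,x1,y1) in(('top',t,(300,190,345,240)),('scene',s,(228,125,280,170))):
    im=I['image'];h=cv2.cvtColor(im,cv2.COLOR_RGB2HSV)[y0:y1,x0:x1]
    w=cv2.inRange(h,(5,60,50),(30,255,255))
    print(n,'V hist',np.histogram(h[...,2][w>0],10)[0],'S',np.histogram(h[...,1][w>0],10))
    head=cv2.bitwise_and(w,cv2.inRange(h,(0,0,150),(180,160,255)));hnd=cv2.bitwise_and(w,cv2.inRange(h,(0,161,0),(180,255,255)))
    c=np.argwhere(head)[:,::-1]+[x0,y0];r=cv2.minAreaRect(c.astype(np.float32))
    print(' headpix',len(c),r,[onz(I,p,.04)[:2].round(3) for p in cv2.boxPoints(r)],'ctr',onz(I,r[0],.04).round(4))
    q=np.argwhere(hnd)[:,::-1]+[x0,y0];f=q@np.array([-.7,.7] if n=='top' else [1,-.3]);e=q[f>f.max()-2.].mean(0);ends.append(e);print(' handle',len(q),'end',e)
print(tri(t,ends[0],s,ends[1]))
P=[((249,305),(355,362)),((362,284),(303,272)),((245,212),(264,390)),((327,203),(236,322))]
for a,b in P: print('root',tri(t,(a[0]/3.5+135,a[1]/3.5+95),s,(b[0]/2.6+120,b[1]/2.6+120)))
E
```

```text
top V hist [ 28  28  22  13  44 115  15  11  45 195] S (array([ 14,  56, 185,  71,  35,  11,   7,   6,  81,  50]), array([ 61. ,  69.6,  78.2,  86.8,  95.4, 104. , 112.6, 121.2, 129.8,
       138.4, 147. ]))
 headpix 268 ((315.0744934082031, 218.25474548339844), (32.70608139038086, 26.554590225219727), 43.45184326171875) [array([ 0.47 , -0.218]), array([ 0.546, -0.292]), array([ 0.457, -0.383]), array([ 0.382, -0.309])] ctr [ 0.4632 -0.3007  0.04  ]Traceback (most recent call last):
  File "<stdin>", line 11, in <module>
    return umr_maximum(a, axis, None, out, keepdims, initial, where)
ValueError: zero-size array to reduction operation maximum which has no identity
```

```bash
python3 - <<'E'
from h import *
d=pickle.load(open('d0.pkl','rb'));t,s=d['top'],d['scene']
ends=[]
for n,I,(x0,y0,x1,y1) in(('top',t,(300,190,345,240)),('scene',s,(228,125,280,170))):
    im=I['image'];h=cv2.cvtColor(im,cv2.COLOR_RGB2HSV)[y0:y1,x0:x1]
    head=cv2.inRange(h,(5,50,185),(30,122,255));hnd=cv2.inRange(h,(3,128,45),(25,255,255))
    big=lambda m:max(cv2.findContours(m,0,1)[0],key=cv2.contourArea)[:,0]+[x0,y0]
    r=cv2.minAreaRect(big(head).astype(np.float32))
    print(n,r,[onz(I,p,.04)[:2].round(3) for p in cv2.boxPoints(r)],'ctr',onz(I,r[0],.04).round(4))
    q=big(hnd);f=q@np.array([-.7,.7] if n=='top' else [1,-.3]);e=q[f>f.max()-2.].mean(0);ends.append(e);print(' handle',len(q),'end',e)
print(tri(t,ends[0],s,ends[1]))
P=[((249,305),(355,362)),((362,284),(303,272)),((245,212),(264,390)),((327,203),(236,322))]
for a,b in P: print('root',tri(t,(a[0]/3.5+135,a[1]/3.5+95),s,(b[0]/2.6+120,b[1]/2.6+120)))
E
```

```text
top ((321.0, 211.50001525878906), (31.819805145263672, 7.77817440032959), 45.0) [array([ 0.524, -0.27 ]), array([ 0.545, -0.293]), array([ 0.456, -0.379]), array([ 0.435, -0.356])] ctr [ 0.4897 -0.3247  0.04  ]
 handle 44 end [304.4 229.6]
scene ((243.72274780273438, 144.5269012451172), (7.650649070739746, 30.3797607421875), 31.32869529724121) [array([ 0.541, -0.291]), array([ 0.454, -0.381]), array([ 0.437, -0.356]), array([ 0.524, -0.268])] ctr [ 0.4897 -0.323   0.04  ]
 handle 153 end [273.5 137.5]
(array([ 0.40986466, -0.24319528,  0.15053215]), np.float64(0.00047458352606814954))
root (array([0.59183413, 0.12067707, 0.12024099]), np.float64(0.002506031196442696))
root (array([ 0.61435531, -0.00091882,  0.11948913]), np.float64(0.0034803440539704325))
root (array([0.69377382, 0.12401599, 0.13148815]), np.float64(0.0016740747991526273))
root (array([0.70311157, 0.03660068, 0.12677636]), np.float64(0.0022498125238024453))
```

{"api": "servo_tool", "payload": {
  "moves": [
    [[0, 0, 0], 7.1, 1],
    [[0, 0, 0], 7.1, 1],
    [[0, 0, 0], 7.1, 1],
    [[0, 0, 0], 7.1, 1],
    [[0, 0, 0], 7.1, 1],
    [[0, 0, 0], 7.1, 1],
    [[0, 0, 0], 7.1, 1],
    [[0, 0, 0], 7.1, 1]
  ]
}}

```text
time_s: 0.77
tool_pos: [0.1527, -0.6056, 0.2219]
eef_rot: [-0.001, 0.93, -0.367, -0.0]
contact_force: [0.3, -0.1, 0.3]
grip_width: 1.001
finger_force: 0.0
```

```bash
cat >> h.py <<'E'
from scipy.spatial.transform import Rotation as Ro
def st():
    from rig import readout
    o=readout.get_obs();R=Ro.from_quat(o['eef_rot'],scalar_first=True).as_matrix();a=np.degrees(np.arctan2(R[1,0],R[0,0]))
    print('t%.2f'%o['time_s'],'tcp',o['tool_pos'].round(4),'a %.2f'%a,'tz',R[:,2].round(3),'F',o['contact_force'].round(1),'M',o['wrist_torque'].round(2),'g %.3f'%o['grip_width'],'ff',np.round(o['finger_force'],1))
    return o,R,a
def go(tgt):
    o,R,a=st();print('tool delta mm',(R.T@(np.array(tgt)-o['tool_pos'])*1e3).round(1))
CX=np.array([.9945,.105,0]);CY=np.array([-.105,.9945,0]);C0=np.array([.6802,.0745,.115])
def ch(x,y,z): return C0+CX*x+CY*y+[0,0,z]
def inch(P): e=np.asarray(P)-C0;return np.array([e@CX,e@CY,e[2]]).round(4)
E
python3 -c "
from h import *
go([.418,-.252,.217])"
```

```text
t0.77 tcp [ 0.1527 -0.6056  0.2219] a -43.01 tz [-0.     0.001 -1.   ] F [ 0.3 -0.1  0.3] M [ 0.08  0.01 -0.  ] g 1.001 ff 0.0
tool delta mm [ -47.2 -439.5    5.4]
```

{"api": "servo_tool", "payload": {
  "moves": [
    [[-3, -27, 0], 2, 1],
    [[-4, -38, 0], 0, 1],
    [[-4, -38, 0], 0, 1],
    [[-4, -38, 0], 0, 1],
    [[-4, -38, 0], 0, 1],
    [[-4, -38, 0], 0, 1],
    [[-4, -38, 0], 0, 1],
    [[-4, -38, 0], 0, 1]
  ]
}}

```text
time_s: 1.43
tool_pos: [0.3365, -0.3734, 0.2223]
eef_rot: [-0.0, 0.925, -0.38, -0.0]
contact_force: [0.3, -1.2, -0.7]
grip_width: 0.998
finger_force: 0.0
```

{"api": "servo_tool", "payload": {
  "moves": [
    [[-4, -38, 0], 0, 1],
    [[-4, -38, 0], 0, 1],
    [[-3, -38, 0], 0, 1],
    [[-3, -32, 0], 0, 1],
    [[0, 0, 0], 0, 1],
    [[0, 0, 0], 0, 1],
    [[0, 0, 0], 0, 1],
    [[0, 0, 0], 0, 1]
  ]
}}

```text
time_s: 2.1
tool_pos: [0.4279, -0.2625, 0.2224]
eef_rot: [0.0, 0.925, -0.381, -0.0]
contact_force: [-0.2, 0.1, -0.6]
grip_width: 1.003
finger_force: 0.0
```

```bash
python3 -c "
from h import *
go([.418,-.252,.117])"
```

```text
t2.10 tcp [ 0.4279 -0.2625  0.2224] a -44.73 tz [-0. -0. -1.] F [-0.2  0.1 -0.6] M [ 0.04  0.05 -0.03] g 1.003 ff 0.0
tool delta mm [-14.4  -0.5 105.4]
```

{"api": "servo_tool", "payload": {
  "moves": [
    [[-14, 0, 5], 0, 1],
    [[0, 0, 25], 0, 1],
    [[0, 0, 25], 0, 1],
    [[0, 0, 25], 0, 1],
    [[0, 0, 25], 0, 1],
    [[0, 0, 0], 0, 1],
    [[0, 0, 0], 0, 1],
    [[0, 0, 0], 0, 1]
  ]
}}

```text
time_s: 2.77
tool_pos: [0.4187, -0.253, 0.1183]
eef_rot: [0.0, 0.925, -0.381, 0.001]
contact_force: [-0.3, -0.2, 0.6]
grip_width: 1.006
finger_force: 0.0
```

{"api": "servo_tool", "payload": {
  "moves": [
    [[0, 0, 0], 0, 0],
    [[0, 0, 0], 0, 0],
    [[0, 0, 0], 0, 0],
    [[0, 0, 0], 0, 0],
    [[0, 0, 0], 0, 0],
    [[0, 0, 0], 0, 0],
    [[0, 0, 0], 0, 0],
    [[0, 0, 0], 0, 0]
  ],
  "grip_force": 10
}}

```text
time_s: 3.43
tool_pos: [0.4186, -0.2517, 0.1176]
eef_rot: [0.0, 0.925, -0.38, -0.0]
contact_force: [0.1, -0.1, 0.3]
grip_width: 0.481
finger_force: 0.0
```

```bash
python3 - <<'E'
from h import *
from rig import snapshot
import cv2
o,R,a=st()
I=[snapshot(n)['image'][:,:,::-1] for n in('scene','wrist')]
a=cv2.resize(I[0][90:210,200:320],(400,400),interpolation=cv2.INTER_CUBIC);b=cv2.resize(I[1],(400,300))
b=cv2.copyMakeBorder(b,0,100,0,0,0)
cv2.imwrite('pics/g1.png',cv2.hconcat([a,b]))
E
```

```text
t3.43 tcp [ 0.4186 -0.2517  0.1176] a -44.65 tz [-0. -0. -1.] F [ 0.1 -0.1  0.3] M [ 0.08  0.04 -0.02] g 0.481 ff 0.0
```

View pics/g1.png

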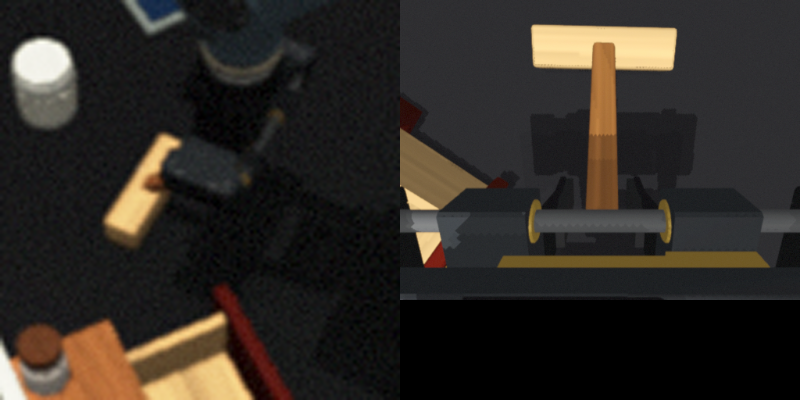

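The handle at (602,150) lies centred between the open fingers, and the head is square to the tool. The fingers are still closing.

{"api": "servo_tool", "payload": {
  "moves": [
    [[0, 0, 0], 0, 0],
    [[0, 0, 0], 0, 0],
    [[0, 0, 0], 0, 0],
    [[0, 0, 0], 0, 0],
    [[0, 0, 0], 0, 0],
    [[0, 0, 0], 0, 0],
    [[0, 0, 0], 0, 0],
    [[0, 0, 0], 0, 0]
  ]
}}

```text
time_s: 4.2
tool_pos: [0.4184, -0.2518, 0.1175]
eef_rot: [0.0, 0.925, -0.38, -0.0]
contact_force: [-2.1, -0.9, -0.1]
grip_width: 0.233
finger_force: 10.0
```

{"api": "servo_tool", "payload": {
  "moves": [
    [[-5.3, 0, 3.6], 0, 0],
    [[-5.2, 0, 3.6], 0, 0],
    [[-5, 0, 3.8], 0, 0],
    [[-4.8, 0, 4], 0, 0],
    [[0, 0, 0], 0, 0],
    [[0, 0, 0], 0, 0],
    [[0, 0, 0], 0, 0],
    [[0, 0, 0], 0, 0]
  ],
  "grip_force": 8
}}

```text
time_s: 4.87
tool_pos: [0.4036, -0.2368, 0.1025]
eef_rot: [-0.0, 0.925, -0.38, -0.001]
contact_force: [-1.8, 1.7, 3.0]
grip_width: 0.229
finger_force: 8.0
```

{"api": "servo_tool", "payload": {
  "moves": [
    [[0, 0, 0], 0, 0],
    [[0, 0, 0], 0, 0],
    [[0, 0, 0], 0, 0],
    [[0, 0, 0], 0, 0],
    [[0, 0, -20], 0, 0],
    [[0, 0, -20], 0, 0],
    [[0, 0, -10], 0, 0],
    [[0, 0, 0], 0, 0]
  ],
  "grip_force": 45
}}

```text
time_s: 5.53
tool_pos: [0.4058, -0.2388, 0.1541]
eef_rot: [0.001, 0.925, -0.38, 0.003]
contact_force: [-0.4, -1.3, -2.6]
grip_width: 0.224
finger_force: 45.0
```

```bash
python3 - <<'E'
from h import *
from rig import snapshot
import cv2
o,R,a=st()
d={n:snapshot(n) for n in('scene','wrist')};pickle.dump(d,open('d1.pkl','wb'))
I=[d[n]['image'][:,:,::-1] for n in d]
a=cv2.resize(I[0][90:210,200:320],(400,400),interpolation=cv2.INTER_CUBIC);b=cv2.resize(I[1],(400,300))
b=cv2.copyMakeBorder(b,0,100,0,0,0)
cv2.imwrite('pics/g2.png',cv2.hconcat([a,b]))
E
```

```text
t5.53 tcp [ 0.4058 -0.2388  0.1541] a -44.64 tz [ 0.004 -0.004 -1.   ] F [-0.4 -1.3 -2.6] M [ 0.25  0.19 -0.02] g 0.224 ff 45.0
```

View pics/g2.png

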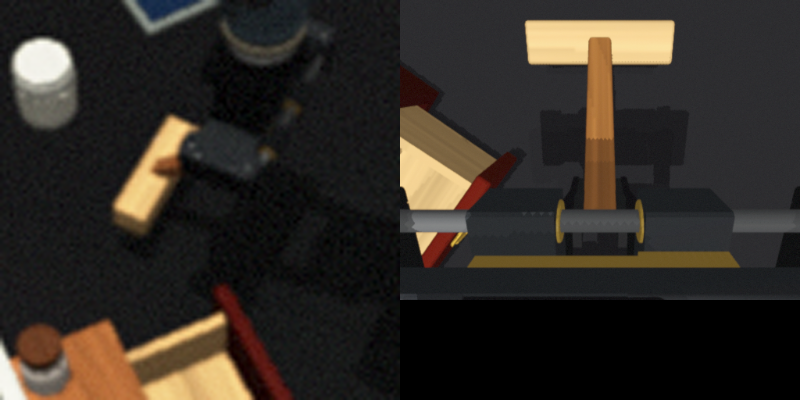

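```bash
python3 - <<'E'
from h import *
d=pickle.load(open('d1.pkl','rb'))['wrist'];im=d['image']
h=cv2.cvtColor(im,cv2.COLOR_RGB2HSV);m=cv2.inRange(h,(10,40,150),(35,150,255));m[120:]=0
c=max(cv2.findContours(m,0,1)[0],key=cv2.contourArea);c2=cv2.approxPolyDP(cv2.convexHull(c),3,True)[:,0];print(c2,d['K'][0])
o,R,a=st()
for p,q in ((c2,None),):
    u0,u1=c2[:,0].min(),c2[:,0].max()
    v=np.sort(c2[:,1]);print(v)
    def pt(v,w):
        z=d['K'][0,0]*.13/w
        uv=np.array([(u0+u1)/2,v,1.]);pc=np.linalg.inv(d['K'])@uv*z;P=d['T'][:3,:3]@[pc[0],-pc[1],-pc[2]]+d['T'][:3,3];return (R.T@(P-o['tool_pos'])*1e3).round(1)
    rows=[(r,np.flatnonzero(m[r])) for r in range(22,90,2)]
    print([(r,x.min(),x.max()) for r,x in rows if len(x)>100])
    for r,x in rows:
        if len(x)>100: print(r,pt(r,x.max()-x.min()+1))
E
```

```text
[[350  28]
 [344  81]
 [164  78]
 [160  34]
 [163  26]] [317.45110252   0.         255.45136129]
t5.63 tcp [ 0.4043 -0.2375  0.1523] a -44.65 tz [ 0. -0. -1.] F [ 0.7  0.2 -2.7] M [ 0.27  0.26 -0.02] g 0.222 ff 45.0
[26 28 34 78 81]
[(26, np.int64(163), np.int64(347)), (28, np.int64(161), np.int64(350)), (30, np.int64(160), np.int64(350)), (32, np.int64(160), np.int64(350)), (34, np.int64(160), np.int64(350)), (36, np.int64(161), np.int64(350)), (38, np.int64(161), np.int64(350)), (40, np.int64(161), np.int64(350)), (42, np.int64(161), np.int64(350)), (44, np.int64(161), np.int64(349)), (46, np.int64(162), np.int64(349)), (48, np.int64(162), np.int64(349)), (50, np.int64(162), np.int64(349)), (52, np.int64(162), np.int64(349)), (54, np.int64(162), np.int64(349)), (56, np.int64(162), np.int64(348)), (58, np.int64(163), np.int64(348)), (60, np.int64(163), np.int64(348)), (62, np.int64(163), np.int64(348)), (64, np.int64(163), np.int64(348)), (66, np.int64(163), np.int64(348)), (68, np.int64(164), np.int64(347)), (70, np.int64(164), np.int64(347)), (72, np.int64(164), np.int64(347)), (74, np.int64(164), np.int64(347)), (76, np.int64(164), np.int64(347)), (78, np.int64(164), np.int64(346)), (80, np.int64(165), np.int64(345))]
26 [128.   -1.9  83.8]
28 [125.5  -1.9  76.9]
30 [123.9  -1.9  75.2]
32 [122.6  -1.9  74.8]
34 [121.3  -1.9  74.5]
36 [120.2  -1.9  75.3]
38 [118.9  -1.9  74.9]
40 [117.6  -1.9  74.5]
42 [116.3  -1.9  74.1]
44 [115.1  -1.9  75. ]
46 [114.   -1.9  75.9]
48 [112.7  -1.9  75.5]
50 [111.4  -1.9  75.1]
52 [110.   -1.9  74.7]
54 [108.7  -1.9  74.3]
56 [107.5  -1.9  75.2]
58 [106.3  -1.9  76. ]
60 [105.   -1.9  75.6]
62 [103.7  -1.9  75.2]
64 [102.3  -1.9  74.8]
66 [101.   -1.9  74.4]
68 [99.9 -1.9 76.6]
70 [98.5 -1.9 76.2]
72 [97.1 -1.9 75.8]
74 [95.8 -1.9 75.4]
76 [94.4 -1.9 75. ]
78 [93.2 -1.9 75.9]
80 [91.9 -1.9 78.1]
```

{"api": "servo_tool", "payload": {
  "moves": [
    [[0, 0, 18], 0, 0],
    [[0, 0, 12], 0, 0],
    [[0, 0, 8], 0, 0],
    [[0, 0, 0], 0, 0],
    [[-5.3, 0, 3.8], 0, 0],
    [[-5.2, 0, 4], 0, 0],
    [[-5, 0, 4.2], 0, 0],
    [[-5, 0, 4.2], 0, 0]
  ],
  "grip_force": 20
}}

```text
time_s: 6.3
tool_pos: [0.3879, -0.2213, 0.0978]
eef_rot: [-0.001, 0.925, -0.38, -0.002]
contact_force: [-3.0, 2.5, 6.2]
grip_width: 0.223
finger_force: 20.0
```

{"api": "servo_tool", "payload": {
  "moves": [
    [[0, 0, 0], 0, 0],
    [[0, 0, 0], 0, 0],
    [[0, 0, 0], 0, 0],
    [[0, 0, 0], 0, 0],
    [[0, 0, 0], 0, 0],
    [[0, 0, 0], 0, 0],
    [[0, 0, 0], 0, 0],
    [[0, 0, 0], 0, 0]
  ],
  "grip_force": 60
}}

```text
time_s: 6.97
tool_pos: [0.388, -0.2215, 0.098]
eef_rot: [-0.001, 0.925, -0.38, -0.002]
contact_force: [-4.6, 4.2, 7.3]
grip_width: 0.222
finger_force: 60.0
```

```bash
cat >> h.py <<'E'
def head(save=None):
    from rig import snapshot
    o,R,a=st();d=snapshot('wrist');h=cv2.cvtColor(d['image'],cv2.COLOR_RGB2HSV);m=cv2.inRange(h,(10,40,150),(35,150,255));m[130:]=0
    n,l,s,_=cv2.connectedComponentsWithStats(m);k=[i for i in range(1,n) if s[i,4]>1000 and abs(s[i,0]+s[i,2]/2-256)<40]
    if not k: print('no head');return
    m=(l==max(k,key=lambda i:s[i,4]));rows=[(r,np.flatnonzero(m[r])) for r in range(150)];rows=[(r,x) for r,x in rows if len(x)>120]
    def pt(r,x):
        z=d['K'][0,0]*.13/(x.max()-x.min()+1);pc=np.linalg.inv(d['K'])@[(x.max()+x.min())/2,r,1.]*z;P=d['T'][:3,:3]@[pc[0],-pc[1],-pc[2]]+d['T'][:3,3];return R.T@(P-o['tool_pos'])*1e3
    Q=np.array([pt(r,x) for r,x in rows[3:-3]]);f=np.polyfit(Q[:,0],Q[:,2],1)
    print('head x %.1f..%.1f y %.1f z near %.1f far %.1f'%(Q[-1,0],Q[0,0],Q[:,1].mean(),np.polyval(f,Q[-1,0]),np.polyval(f,Q[0,0])),'rows',rows[0][0],rows[-1][0])
E
python3 -c "
from h import *
head()"
```

```text
t6.97 tcp [ 0.388  -0.2215  0.098 ] a -44.64 tz [-0.003  0.003 -1.   ] F [-4.6  4.2  7.3] M [ 0.54  0.51 -0.02] g 0.222 ff 60.0
head x 101.1..132.6 y -1.4 z near 60.7 far 55.2 rows 3 65
```

{"api": "servo_tool", "payload": {
  "moves": [
    [[0, 0, -5], 0, 0],
    [[0, 0, -10], 0, 0],
    [[0, 0, -15], 0, 0],
    [[0, 0, -20], 0, 0],
    [[0, 0, -20], 0, 0],
    [[0, 0, -20], 0, 0],
    [[0, 0, -15], 0, 0],
    [[0, 0, 0], 0, 0]
  ]
}}

```text
time_s: 7.68
tool_pos: [0.3914, -0.2247, 0.2055]
eef_rot: [0.001, 0.925, -0.38, 0.003]
contact_force: [0.7, -0.9, -2.5]
grip_width: 0.223
finger_force: 60.0
```

```bash
python3 -c "
from h import *
head()"
```

```text
t7.68 tcp [ 0.3914 -0.2247  0.2055] a -44.66 tz [ 0.005 -0.005 -1.   ] F [ 0.7 -0.9 -2.5] M [ 0.28  0.22 -0.03] g 0.223 ff 60.0
head x 99.5..131.2 y -1.4 z near 62.9 far 57.9 rows 7 68
```

{"api": "servo_tool", "payload": {
  "moves": [
    [[0, 0, -20], -7.1, 0],
    [[0, 0, -20], -7.1, 0],
    [[0, 0, -20], -7.1, 0],
    [[0, 0, 0], -7.1, 0],
    [[0, 0, 0], -7.1, 0],
    [[0, 0, 0], -7.1, 0],
    [[0, 0, 0], -7.1, 0],
    [[0, 0, 0], -1, 0]
  ]
}}

```text
time_s: 8.4
tool_pos: [0.3886, -0.2224, 0.2614]
eef_rot: [-0.001, 0.999, 0.054, -0.002]
contact_force: [-0.8, -0.9, -4.0]
grip_width: 0.219
finger_force: 60.0
```

```bash
python3 -c "
from h import *
head();go(ch(-.149,.056,.15))"
```

```text
t8.40 tcp [ 0.3886 -0.2224  0.2614] a 6.21 tz [-0.003  0.003 -1.   ] F [-0.8 -0.9 -4. ] M [-0.04  0.33 -0.03] g 0.219 ff 60.0
no head
t8.45 tcp [ 0.3888 -0.2225  0.2617] a 6.02 tz [-0.003  0.002 -1.   ] F [ 0.1 -0.7 -3.2] M [-0.08  0.26 -0.  ] g 0.222 ff 60.0
tool delta mm [ 171.9 -320.8   -3. ]
```

{"api": "servo_tool", "payload": {
  "moves": [
    [[0, -25, 0], 0, 0],
    [[0, -40, 0], 0, 0],
    [[0, -40, 0], 0, 0],
    [[0, -40, 0], 0, 0],
    [[0, -40, 0], 0, 0],
    [[10, -40, 0], 0, 0],
    [[15, -40, 0], 0, 0],
    [[20, -35, 0], 0, 0]
  ]
}}

```text
time_s: 9.12
tool_pos: [0.4002, 0.0813, 0.2625]
eef_rot: [-0.0, 0.999, 0.051, -0.002]
contact_force: [1.5, -1.7, -3.4]
grip_width: 0.225
finger_force: 60.0
```

{"api": "servo_tool", "payload": {
  "moves": [
    [[25, -15, 0], 0, 0],
    [[30, -6, 0], 0, 0],
    [[30, 0, 0], 0, 0],
    [[25, 0, 0], 0, 0],
    [[17, 0, 0], 0, 0],
    [[0, 0, 0], 0, 0],
    [[0, 0, 0], 0, 0],
    [[0, 0, 0], 0, 0]
  ]
}}

```text
time_s: 9.78
tool_pos: [0.5247, 0.1132, 0.262]
eef_rot: [-0.0, 0.999, 0.052, -0.002]
contact_force: [-0.5, 0.1, -2.8]
grip_width: 0.224
finger_force: 60.0
```

```bash
python3 - <<'E'
from h import *
from rig import snapshot
go(ch(-.149,.056,.101))
d={n:snapshot(n) for n in('scene','top')};I=[d[n]['image'][:,:,::-1] for n in d]
pickle.dump(d,open('d2.pkl','wb'))
a=cv2.resize(I[0][150:350,130:330],(400,400),interpolation=cv2.INTER_CUBIC);b=cv2.resize(I[1][100:240,150:290],(400,400),interpolation=cv2.INTER_CUBIC)
cv2.imwrite('pics/g3.png',cv2.hconcat([a,b]))
E
```

```text
t9.78 tcp [0.5247 0.1132 0.262 ] a 5.96 tz [-0.004  0.    -1.   ] F [-0.5  0.1 -2.8] M [ 0.02  0.39 -0.03] g 0.224 ff 60.0
tool delta mm [ 1.8 -1.2 46. ]
```

View pics/g3.png

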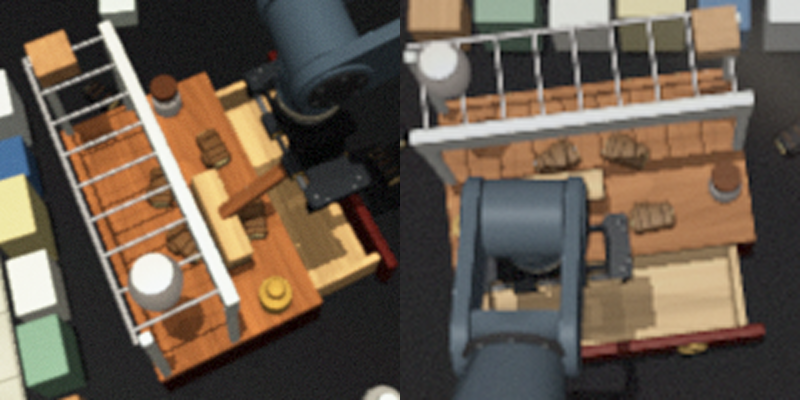

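{"api": "servo_tool", "payload": {
  "moves": [
    [[0, 0, 12], 0, 0],
    [[0, 0, 12], 0, 0],
    [[0, 0, 10], 0, 0],
    [[0, 0, 5], 0, 0],
    [[0, 0, 3], 0, 0],
    [[0, 0, 0], 0, 0],
    [[0, 0, 0], 0, 0],
    [[0, 0, 0], 0, 0]
  ]
}}

```text
time_s: 10.55
tool_pos: [0.5271, 0.1133, 0.222]
eef_rot: [0.0, 0.999, 0.053, 0.001]
contact_force: [-0.5, -0.1, -2.6]
grip_width: 0.222
finger_force: 60.0
```

```bash
python3 -c "
from h import *
o,R,a=st();print(inch(o['tool_pos']))"
```

```text
t10.55 tcp [0.5271 0.1133 0.222 ] a 6.04 tz [ 0.001  0.    -1.   ] F [-0.5 -0.1 -2.6] M [-0.04  0.36 -0.02] g 0.222 ff 60.0
[-0.1482  0.0546  0.107 ]
```

{"api": "servo_tool", "payload": {
  "moves": [
    [[0, 0, 3], 0, 0],
    [[-4, 0, 0], 0, 0],
    [[-8, 0, 0], 0, 0],
    [[-8, 0, 0], 0, 0],
    [[-8, 0, 0], 0, 0],
    [[-8, 0, 0], 0, 0],
    [[-8, 0, 0], 0, 0],
    [[-8, 0, 0], 0, 0]
  ]
}}

```text
time_s: 11.22
tool_pos: [0.4739, 0.1077, 0.2185]
eef_rot: [0.0, 0.999, 0.053, 0.0]
contact_force: [0.2, 0.2, -2.9]
grip_width: 0.222
finger_force: 60.0
```

{"api": "servo_tool", "payload": {
  "moves": [
    [[-8, 0, 0], 0, 0],
    [[-8, 0, 0], 0, 0],
    [[-8, 0, 0], 0, 0],
    [[-8, 0, 0], 0, 0],
    [[-5, 0, 0], 0, 0],
    [[0, 0, 0], 0, 0],
    [[0, 0, -10], 0, 0],
    [[0, 0, -30], 0, 0]
  ]
}}

```text
time_s: 11.88
tool_pos: [0.4349, 0.1038, 0.2555]
eef_rot: [-0.0, 0.999, 0.053, -0.005]
contact_force: [-0.5, 0.8, -3.6]
grip_width: 0.219
finger_force: 60.0
```

```bash
python3 - <<'E'
from h import *
from rig import snapshot
o,R,a=st();print(inch(o['tool_pos']))
d={n:snapshot(n) for n in('scene','top')};I=[d[n]['image'][:,:,::-1] for n in d]
pickle.dump(d,open('d3.pkl','wb'))
a=cv2.resize(I[0][150:350,130:330],(400,400),interpolation=cv2.INTER_CUBIC);b=cv2.resize(I[1][100:240,150:290],(400,400),interpolation=cv2.INTER_CUBIC)
cv2.imwrite('pics/g4.png',cv2.hconcat([a,b]))
E
```

```text
t11.88 tcp [0.4349 0.1038 0.2555] a 6.03 tz [-0.01  0.   -1.  ] F [-0.5  0.8 -3.6] M [0.03 0.4  0.01] g 0.219 ff 60.0
[-0.2409  0.0549  0.1405]
```

View pics/g4.png

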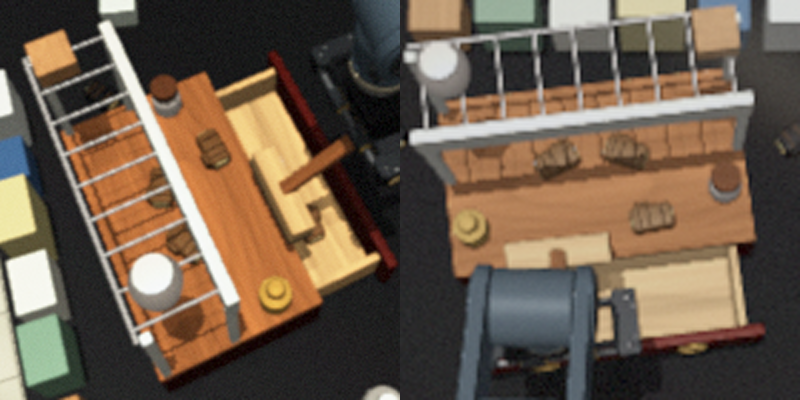

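Root 1 has dropped into the drawer: it lies in front of the head at (313,225) in the scene crop. Root 2 is next.

{"api": "servo_tool", "payload": {
  "moves": [
    [[0, 20, -5], 0, 0],
    [[0, 35, -5], 0, 0],
    [[0, 35, 0], 0, 0],
    [[15, 20, 0], 0, 0],
    [[30, 0, 0], 0, 0],
    [[30, 0, 0], 0, 0],
    [[18, 0, 0], 0, 0],
    [[0, 0, 0], 0, 0]
  ]
}}

```text
time_s: 12.65
tool_pos: [0.547, 0.0035, 0.2676]
eef_rot: [0.0, 0.999, 0.052, 0.003]
contact_force: [1.5, -0.1, -3.0]
grip_width: 0.221
finger_force: 60.0
```

```bash
python3 -c "
from h import *
go(ch(-.147,-.055,.104))"
```

```text
t12.65 tcp [0.547  0.0035 0.2676] a 6.01 tz [ 0.006 -0.001 -1.   ] F [ 1.5 -0.1 -3. ] M [-0.02  0.23  0.03] g 0.221 ff 60.0
tool delta mm [-7.4 -1.6 48.6]
```

{"api": "servo_tool", "payload": {
  "moves": [
    [[-4, 0, 8], 0, 0],
    [[0, 0, 14], 0, 0],
    [[0, 0, 14], 0, 0],
    [[0, 0, 8], 0, 0],
    [[0, 0, 4], 0, 0],
    [[0, 0, 0], 0, 0],
    [[0, 0, 0], 0, 0],
    [[0, 0, 0], 0, 0]
  ]
}}

```text
time_s: 13.32
tool_pos: [0.5384, 0.0038, 0.2209]
eef_rot: [0.0, 0.999, 0.053, 0.001]
contact_force: [0.8, -0.7, -3.3]
grip_width: 0.221
finger_force: 60.0
```

```bash
python3 -c "
from h import *
go(ch(-.147,-.055,.104))"
```

```text
t13.32 tcp [0.5384 0.0038 0.2209] a 6.04 tz [ 0.001 -0.    -1.   ] F [ 0.8 -0.7 -3.3] M [-0.01  0.34 -0.07] g 0.221 ff 60.0
tool delta mm [ 1.4 -0.5  1.9]
```

{"api": "servo_tool", "payload": {
  "moves": [
    [[0, 0, 2], 0, 0],
    [[-4, 0, 0], 0, 0],
    [[-8, 0, 0], 0, 0],
    [[-8, 0, 0], 0, 0],
    [[-8, 0, 0], 0, 0],
    [[-8, 0, 0], 0, 0],
    [[-8, 0, 0], 0, 0],
    [[-8, 0, 0], 0, 0]
  ]
}}

```text
time_s: 13.98
tool_pos: [0.4853, -0.0017, 0.2185]
eef_rot: [0.0, 0.999, 0.053, -0.0]
contact_force: [-0.1, -0.9, -1.5]
grip_width: 0.223
finger_force: 60.0
```

{"api": "servo_tool", "payload": {
  "moves": [
    [[-8, 0, 0], 0, 0],
    [[-8, 0, 0], 0, 0],
    [[-8, 0, 0], 0, 0],
    [[-8, 0, 0], 0, 0],
    [[-5, 0, 0], 0, 0],
    [[0, 0, 0], 0, 0],
    [[0, 0, -10], 0, 0],
    [[0, 0, -30], 0, 0]
  ]
}}

```text
time_s: 14.65
tool_pos: [0.4465, -0.0049, 0.2555]
eef_rot: [-0.002, 0.999, 0.053, -0.005]
contact_force: [-0.3, -0.2, -3.1]
grip_width: 0.223
finger_force: 60.0
```

```bash
cat >> h.py <<'E'
def roots():
    from rig import snapshot
    for n in('top','scene'):
        d=snapshot(n);h=cv2.cvtColor(d['image'],cv2.COLOR_RGB2HSV);m=cv2.inRange(h,(8,70,30),(28,255,115))
        M=np.zeros_like(m);poly=np.array([proj(d,ch(x,y,.02)) for x,y in((-.25,-.2),(-.25,.2),(.12,.2),(.12,-.2))]).astype(int);cv2.fillConvexPoly(M,poly,255)
        k,l,s,c=cv2.connectedComponentsWithStats(cv2.bitwise_and(m,M))
        print(n,[(int(s[i,4]),c[i].round(0).tolist(),inch(onz(d,c[i],.135))[:2].tolist()) for i in range(1,k) if s[i,4]>25])
E
python3 - <<'E'
from h import *
o,R,a=st();print(inch(o['tool_pos']));roots()
E
```

```text
t14.65 tcp [ 0.4465 -0.0049  0.2555] a 6.03 tz [-0.01   0.003 -1.   ] F [-0.3 -0.2 -3.1] M [-0.02  0.36  0.02] g 0.223 ff 60.0
[-0.2407 -0.0544  0.1405]
top [(28, [261.0, 131.0], [0.0919, -0.1718]), (452, [217.0, 159.0], [-0.001, 0.0039]), (51, [181.0, 207.0], [-0.1683, 0.1556])]
scene [(340, [275.0, 209.0], [-0.1971, -0.0588]), (30, [232.0, 189.0], [-0.107, -0.1775]), (138, [212.0, 194.0], [-0.0438, -0.1852]), (249, [252.0, 225.0], [-0.1138, -0.0387]), (193, [177.0, 212.0], [0.0735, -0.172]), (26, [268.0, 223.0], [-0.1594, -0.0248]), (33, [207.0, 239.0], [0.0215, -0.0543]), (49, [212.0, 251.0], [0.0239, -0.0154]), (26, [280.0, 264.0], [-0.1365, 0.1019]), (77, [219.0, 271.0], [0.0269, 0.0468]), (131, [305.0, 289.0], [-0.1657, 0.1927]), (225, [222.0, 312.0], [0.0615, 0.1547]), (27, [250.0, 312.0], [-0.0055, 0.1846])]
```

```bash
python3 - <<'E'
from h import *
d=pickle.load(open('d1.pkl','rb'))['wrist']
R=Ro.from_euler('z',-44.65,degrees=True).as_matrix()@np.diag([1,-1,-1]);print('cam in tool mm',(R.T@(d['T'][:3,3]-[.4043,-.2375,.1523])*1e3).round(0))
go(ch(-.075,.005,.14))
E
```

```text
cam in tool mm [  80.   -1. -163.]
t14.75 tcp [ 0.4535 -0.0064  0.2618] a 6.03 tz [ 0.011 -0.002 -1.   ] F [ 0.6 -0.2 -3.4] M [-0.09  0.36 -0.04] g 0.224 ff 60.0
tool delta mm [158.9 -61.7   8.2]
```

{"api": "servo_tool", "payload": {
  "moves": [
    [[15, -20, 3], 0, 0],
    [[30, -30, 3], 0, 0],
    [[35, -11, 0], 0, 0],
    [[35, 0, 0], 0, 0],
    [[25, 0, 0], 0, 0],
    [[15, 0, 0], 0, 0],
    [[0, 0, 0], 0, 0],
    [[0, 0, 0], 0, 0]
  ]
}}

```text
time_s: 15.42
tool_pos: [0.5965, 0.0709, 0.2508]
eef_rot: [-0.0, 0.999, 0.053, -0.001]
contact_force: [-0.9, 0.1, -3.4]
grip_width: 0.223
finger_force: 60.0
```

```bash
python3 -c "
from h import *
go(ch(-.045,.005,.14))"
```

```text
t15.42 tcp [0.5965 0.0709 0.2508] a 6.06 tz [-0.003  0.    -1.   ] F [-0.9  0.1 -3.4] M [-0.04  0.34 -0.01] g 0.223 ff 60.0
tool delta mm [38.6  0.3 -4.3]
```

{"api": "servo_tool", "payload": {
  "moves": [
    [[6, 0, -4], 0, 0],
    [[10, 0, 0], 0, 0],
    [[10, 0, 0], 0, 0],
    [[6, 0, 0], 0, 0],
    [[4, 0, 0], 0, 0],
    [[2, 0, 0], 0, 0],
    [[0, 0, 0], 0, 0],
    [[0, 0, 0], 0, 0]
  ]
}}

```text
time_s: 16.08
tool_pos: [0.6339, 0.0748, 0.2563]
eef_rot: [-0.0, 0.999, 0.053, -0.001]
contact_force: [0.0, -0.1, -3.1]
grip_width: 0.22
finger_force: 60.0
```

```bash
python3 - <<'E'
from h import *
go(ch(-.045,.005,.104))
from rig import snapshot
d={n:snapshot(n) for n in('scene','top')};I=[d[n]['image'][:,:,::-1] for n in d]
pickle.dump(d,open('d4.pkl','wb'))
a=cv2.resize(I[0][150:350,130:330],(500,500),interpolation=cv2.INTER_CUBIC);b=cv2.resize(I[1][100:240,150:240],(300,467),interpolation=cv2.INTER_CUBIC)
b=cv2.copyMakeBorder(b,0,33,0,0,0)
cv2.imwrite('pics/g5.png',cv2.hconcat([a,b]))
E
```

```text
t16.08 tcp [0.6339 0.0748 0.2563] a 6.04 tz [-0.001  0.    -1.   ] F [ 0.  -0.1 -3.1] M [-0.05  0.35 -0.03] g 0.220 ff 60.0
tool delta mm [ 1.   0.1 37.3]
```

View pics/g5.png

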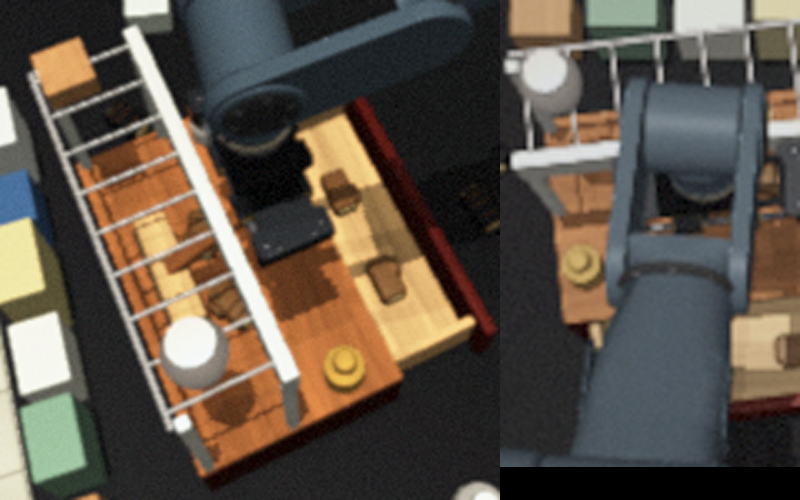

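Roots 1 and 2 are in the drawer, at (340,190) and (387,280). The head is under the shelf behind roots 3 and 4, at (165,262), so I'll lower it now.

{"api": "servo_tool", "payload": {
  "moves": [
    [[0, 0, 6], 0, 0],
    [[0, 0, 8], 0, 0],
    [[0, 0, 8], 0, 0],
    [[0, 0, 6], 0, 0],
    [[0, 0, 4], 0, 0],
    [[0, 0, 3], 0, 0],
    [[0, 0, 0], 0, 0],
    [[0, 0, 0], 0, 0]
  ]
}}

```text
time_s: 16.85
tool_pos: [0.6347, 0.0748, 0.2212]
eef_rot: [-0.0, 0.999, 0.053, -0.0]
contact_force: [-0.0, 0.3, -1.9]
grip_width: 0.227
finger_force: 60.0
```

```bash
python3 - <<'E'
from h import *
go(ch(-.045,.005,.103))
E
```

```text
t16.85 tcp [0.6347 0.0748 0.2212] a 6.04 tz [-0.  0. -1.] F [-0.   0.3 -1.9] M [-0.05  0.31 -0.04] g 0.227 ff 60.0
tool delta mm [0.3 0.1 3.2]
```

{"api": "servo_tool", "payload": {
  "moves": [
    [[0, 0, 2], 0, 0],
    [[-4, 0, 0], 0, 0],
    [[-8, 0, 0], 0, 0],
    [[-8, 0, 0], 0, 0],
    [[-8, 0, 0], 0, 0],
    [[-8, 0, 0], 0, 0],
    [[-8, 0, 0], 0, 0],
    [[-8, 0, 0], 0, 0]
  ]
}}

```text
time_s: 17.52
tool_pos: [0.5819, 0.0692, 0.2197]
eef_rot: [-0.0, 0.999, 0.053, 0.0]
contact_force: [0.7, -0.0, -1.7]
grip_width: 0.222
finger_force: 60.0
```

{"api": "servo_tool", "payload": {
  "moves": [
    [[-8, 0, 0], 0, 0],
    [[-8, 0, 0], 0, 0],
    [[-8, 0, 0], 0, 0],
    [[-8, 0, 0], 0, 0],
    [[-8, 0, 0], 0, 0],
    [[-8, 0, 0], 0, 0],
    [[-8, 0, 0], 0, 0],
    [[-8, 0, 0], 0, 0]
  ]
}}

```text
time_s: 18.18
tool_pos: [0.5185, 0.0625, 0.2195]
eef_rot: [0.0, 0.999, 0.053, 0.0]
contact_force: [0.9, -0.4, -1.6]
grip_width: 0.22
finger_force: 60.0
```

{"api": "servo_tool", "payload": {
  "moves": [
    [[-8, 0, 0], 0, 0],
    [[-8, 0, 0], 0, 0],
    [[-8, 0, 0], 0, 0],
    [[-8, 0, 0], 0, 0],
    [[-8, 0, 0], 0, 0],
    [[-8, 0, 0], 0, 0],
    [[-8, 0, 0], 0, 0],
    [[-8, 0, 0], 0, 0]
  ]
}}

```text
time_s: 18.85
tool_pos: [0.4544, 0.0558, 0.2193]
eef_rot: [-0.0, 0.999, 0.053, -0.0]
contact_force: [0.1, -0.6, -2.9]
grip_width: 0.223
finger_force: 60.0
```

{"api": "servo_tool", "payload": {
  "moves": [
    [[-8, 0, 0], 0, 0],
    [[-4, 0, 0], 0, 0],
    [[0, 0, 0], 0, 0],
    [[0, 0, -10], 0, 0],
    [[0, 0, -30], 0, 0],
    [[0, 0, -30], 0, 0],
    [[0, 0, 0], 0, 0],
    [[0, 0, 0], 0, 0]
  ]
}}

```text
time_s: 19.52
tool_pos: [0.4453, 0.0544, 0.291]
eef_rot: [0.0, 0.999, 0.053, 0.003]
contact_force: [-1.1, -0.2, -3.1]
grip_width: 0.225
finger_force: 60.0
```

```bash
python3 - <<'E'
from h import *
o,R,a=st();print(inch(o['tool_pos']))
go([.4036,-.2368,.29])
E
```

```text
t19.52 tcp [0.4453 0.0544 0.291 ] a 6.04 tz [ 0.005 -0.001 -1.   ] F [-1.1 -0.2 -3.1] M [-0.05  0.34  0.  ] g 0.225 ff 60.0
[-0.2357  0.0047  0.176 ]
t19.52 tcp [0.4453 0.0544 0.291 ] a 6.04 tz [ 0.005 -0.001 -1.   ] F [-1.1 -0.2 -3.1] M [-0.05  0.34  0.  ] g 0.225 ff 60.0
tool delta mm [-72.2 285.2   1. ]
```

{"api": "servo_tool", "payload": {
  "moves": [
    [[-20, 20, 0], 0, 0],
    [[-25, 40, 0], 0, 0],
    [[-20, 40, 0], 0, 0],
    [[-5, 40, 0], 0, 0],
    [[0, 40, 0], 0, 0],
    [[0, 40, 0], 0, 0],
    [[0, 40, 0], 0, 0],
    [[0, 40, 0], 0, 0]
  ]
}}

```text
time_s: 20.18
tool_pos: [0.4079, -0.2448, 0.2877]
eef_rot: [-0.001, 0.999, 0.052, -0.001]
contact_force: [1.2, 0.5, -3.2]
grip_width: 0.227
finger_force: 60.0
```

{"api": "servo_tool", "payload": {
  "moves": [
    [[0, 30, 0], 0, 0],
    [[0, 15, 0], 0, 0],
    [[0, 0, 0], 0, 0],
    [[0, 0, 30], 0, 0],
    [[0, 0, 30], 0, 0],
    [[0, 0, 30], 0, 0],
    [[0, 0, 0], 0, 0],
    [[0, 0, 0], 0, 0]
  ]
}}

```text
time_s: 20.85
tool_pos: [0.4124, -0.2851, 0.1977]
eef_rot: [-0.003, 0.999, 0.053, -0.002]
contact_force: [-0.7, -1.1, -2.3]
grip_width: 0.221
finger_force: 60.0
```

```bash
python3 - <<'E'
from h import *
head()
from rig import snapshot
d={n:snapshot(n) for n in('scene','top')};I=[d[n]['image'][:,:,::-1] for n in d]
pickle.dump(d,open('d5.pkl','wb'))
a=cv2.resize(I[0][120:350,130:330],(400,460),interpolation=cv2.INTER_CUBIC);b=cv2.resize(I[1][100:260,150:290],(400,457),interpolation=cv2.INTER_CUBIC)
b=cv2.copyMakeBorder(b,0,3,0,0,0)
cv2.imwrite('pics/g6.png',cv2.hconcat([a,b]))
E
```

```text
t20.85 tcp [ 0.4124 -0.2851  0.1977] a 6.11 tz [-0.005  0.006 -1.   ] F [-0.7 -1.1 -2.3] M [-0.03  0.32 -0.03] g 0.221 ff 60.0
head x 98.1..129.4 y -0.7 z near 65.6 far 61.4 rows 13 72
```

View pics/g6.png

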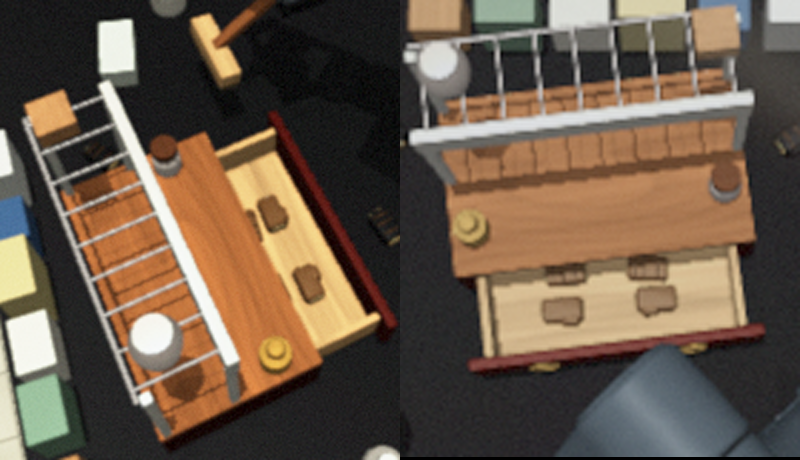

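All four roots lie in the drawer and the chest top is clear, with the jar and weight where they were. Next I set the sweep down, tip it back flat, and release.

{"api": "servo_tool", "payload": {
  "moves": [
    [[0, 0, 20], 0, 0],
    [[0, 0, 30], 0, 0],
    [[0, 0, 22], 0, 0],
    [[0, 0, 10], 0, 0],
    [[0, 0, 5], 0, 0],
    [[0, 0, 4], 0, 0],
    [[0, 0, 0], 0, 0],
    [[0, 0, 0], 0, 0]
  ]
}}

```text
time_s: 21.67
tool_pos: [0.4146, -0.2888, 0.1095]
eef_rot: [0.001, 0.999, 0.053, 0.001]
contact_force: [0.2, 0.5, -2.6]
grip_width: 0.222
finger_force: 60.0
```

```bash
python3 -c "
from h import *
st()"
```

```text
t21.67 tcp [ 0.4146 -0.2888  0.1095] a 6.04 tz [ 0.002 -0.002 -1.   ] F [ 0.2  0.5 -2.6] M [-0.03  0.35 -0.04] g 0.222 ff 60.0
```

{"api": "servo_tool", "payload": {
  "moves": [
    [[0, 0, 3], 0, 0],
    [[0, 0, 3], 0, 0],
    [[0, 0, 3], 0, 0],
    [[0, 0, 0], 0, 0],
    [[0, 0, 0], 0, 0],
    [[0, 0, 0], 0, 0],
    [[0, 0, 0], 0, 0],
    [[0, 0, 0], 0, 0]
  ]
}}

```text
time_s: 22.33
tool_pos: [0.4138, -0.2886, 0.1004]
eef_rot: [0.001, 0.999, 0.053, 0.0]
contact_force: [-2.0, 0.3, 5.7]
grip_width: 0.22
finger_force: 60.0
```

```bash
python3 -c "
from h import *
head()"
```

```text
t22.33 tcp [ 0.4138 -0.2886  0.1004] a 6.03 tz [ 0.001 -0.001 -1.   ] F [-2.   0.3  5.7] M [0.06 0.4  0.01] g 0.220 ff 60.0
head x 99.3..131.3 y -0.9 z near 63.8 far 58.7 rows 9 70
```

{"api": "servo_tool", "payload": {
  "moves": [
    [[0, 0, 0], 0, 0],
    [[0, 0, 0], 0, 0],
    [[0, 0, 0], 0, 0],
    [[4.8, 0, -3.8], 0, 0],
    [[5, 0, -3.6], 0, 0],
    [[5.2, 0, -3.4], 0, 0],
    [[5.3, 0, -3.2], 0, 0],
    [[0, 0, 0], 0, 0]
  ],
  "grip_force": 6
}}

```text
time_s: 23.05
tool_pos: [0.4356, -0.2863, 0.1143]
eef_rot: [0.001, 0.999, 0.053, 0.001]
contact_force: [-1.0, -1.3, 2.4]
grip_width: 0.23
finger_force: 6.0
```

{"api": "servo_tool", "payload": {
  "moves": [
    [[0, 0, 0], 0, 0],
    [[0, 0, 0], 0, 0],
    [[0, 0, 0], 0, 0],
    [[0, 0, 0], 0, 0],
    [[0, 0, 0], 0, 0],
    [[0, 0, 0], 0, 0],
    [[0, 0, 0], 0, 0],
    [[0, 0, 0], 0, 0]
  ],
  "grip_force": 3
}}

```text
time_s: 23.72
tool_pos: [0.4342, -0.2859, 0.1132]
eef_rot: [-0.0, 0.999, 0.052, 0.0]
contact_force: [1.2, -0.4, -1.3]
grip_width: 0.227
finger_force: 3.0
```

```bash
python3 -c "
from h import *
head()"
```

```text
t23.72 tcp [ 0.4342 -0.2859  0.1132] a 6.02 tz [ 0.  0. -1.] F [ 1.2 -0.4 -1.3] M [-0.1  -0.16 -0.04] g 0.227 ff 3.0
head x 85.6..117.0 y -0.4 z near 76.2 far 76.1 rows 38 92
```

{"api": "servo_tool", "payload": {
  "moves": [
    [[0, 0, 0], 0, 0.3],
    [[0, 0, 0], 0, 0.4],
    [[0, 0, 0], 0, 0.5],
    [[0, 0, 0], 0, 0.6],
    [[0, 0, 0], 0, 0.7],
    [[0, 0, 0], 0, 0.7],
    [[0, 0, 0], 0, 0.7],
    [[0, 0, 0], 0, 0.7]
  ]
}}

```text
time_s: 24.43
tool_pos: [0.434, -0.2859, 0.1134]
eef_rot: [-0.0, 0.999, 0.053, -0.0]
contact_force: [-0.3, -0.3, 0.4]
grip_width: 0.674
finger_force: 0.0
```

{"api": "servo_tool", "payload": {
  "moves": [
    [[0, 0, -10], 0, 0.7],
    [[0, 0, -20], 0, 0.7],
    [[0, 0, -25], 0, 0.7],
    [[0, 0, -25], 0, 0.7],
    [[0, 0, -10], 0, 0.7],
    [[0, 0, 0], 0, 0.7],
    [[0, 0, 0], 0, 0.7],
    [[0, 0, 0], 0, 0.7]
  ]
}}

```text
time_s: 25.1
tool_pos: [0.4332, -0.2852, 0.2024]
eef_rot: [-0.001, 0.999, 0.053, -0.001]
contact_force: [0.9, -1.2, -0.4]
grip_width: 0.698
finger_force: 0.0
```

```bash
python3 -c "
from h import *
head();go(ch(-.29,0,.095))"
```

```text
t25.10 tcp [ 0.4332 -0.2852  0.2024] a 6.04 tz [-0.002  0.002 -1.   ] F [ 0.9 -1.2 -0.4] M [0.04 0.03 0.01] g 0.698 ff 0.0
head x 109.5..116.9 y 0.7 z near 165.6 far 167.8 rows 54 68
t25.15 tcp [ 0.4331 -0.2851  0.202 ] a 6.04 tz [-0.002  0.002 -1.   ] F [ 0.7 -0.1  0.4] M [-0.03  0.01 -0.01] g 0.702 ff 0.0
tool delta mm [  -6.5 -331.7   -7.1]
```

{"api": "servo_tool", "payload": {
  "moves": [
    [[-5, -20, 0], 0, 0],
    [[-5, -40, 0], 0, 0],
    [[0, -40, 0], 0, 0],
    [[0, -40, 0], 0, 0],
    [[0, -40, 0], 0, 0],
    [[0, -40, 0], 0, 0],
    [[0, -40, 0], 0, 0],
    [[0, -40, 0], 0, 0]
  ]
}}

```text
time_s: 25.82
tool_pos: [0.391, 0.0132, 0.2024]
eef_rot: [-0.0, 0.999, 0.052, -0.001]
contact_force: [0.7, -0.5, -0.3]
grip_width: 0.178
finger_force: 0.0
```

{"api": "servo_tool", "payload": {
  "moves": [
    [[0, -25, 0], 0, 0],
    [[0, -10, 0], 0, 0],
    [[0, 0, 30], 0, 0],
    [[0, 0, 35], 0, 0],
    [[0, 0, 35], 0, 0],
    [[0, 0, 25], 0, 0],
    [[0, 0, 10], 0, 0],
    [[0, 0, 0], 0, 0]
  ]
}}

```text
time_s: 26.48
tool_pos: [0.3862, 0.0466, 0.0655]
eef_rot: [-0.001, 0.999, 0.053, -0.004]
contact_force: [0.6, 0.5, -0.4]
grip_width: 0.007
finger_force: 0.0
```

```bash
python3 -c "
from h import *
o,R,a=st();print(inch(o['tool_pos']))
from rig import snapshot
d=snapshot('scene');h=cv2.cvtColor(d['image'],cv2.COLOR_RGB2HSV)[125:185,228:300];m=cv2.inRange(h,(5,50,170),(30,125,255));c=max(cv2.findContours(m,0,1)[0],key=cv2.contourArea)[:,0]+[228,125]
r=cv2.minAreaRect(c.astype(np.float32));print([onz(d,p,.04)[:2].round(3) for p in cv2.boxPoints(r)])
"
```

```text
t26.48 tcp [0.3862 0.0466 0.0655] a 6.03 tz [-0.008  0.001 -1.   ] F [ 0.6  0.5 -0.4] M [-0.    0.05  0.01] g 0.007 ff 0.0
[-0.2953  0.0031 -0.0495]
[array([ 0.555, -0.331]), array([ 0.522, -0.339]), array([ 0.509, -0.212]), array([ 0.54 , -0.205])]
```

{"api": "servo_tool", "payload": {
  "moves": [
    [[10, 0, 0], 0, 0],
    [[12, 0, 0], 0, 0],
    [[12, 0, 0], 0, 0],
    [[12, 0, 0], 0, 0],
    [[12, 0, 0], 0, 0],
    [[12, 0, 0], 0, 0],
    [[12, 0, 0], 0, 0],
    [[12, 0, 0], 0, 0]
  ]
}}

```text
time_s: 27.2
tool_pos: [0.4821, 0.0567, 0.0695]
eef_rot: [-0.0, 0.999, 0.053, -0.001]
contact_force: [-2.6, 1.2, -0.5]
grip_width: 0.005
finger_force: 1.2
```

{"api": "servo_tool", "payload": {
  "moves": [
    [[10, 0, 0], 0, 0],
    [[10, 0, 0], 0, 0],
    [[8, 0, 0], 0, 0],
    [[6, 0, 0], 0, 0],
    [[4, 0, 0], 0, 0],
    [[2, 0, 0], 0, 0],
    [[0, 0, 0], 0, 0],
    [[0, 0, 0], 0, 0]
  ]
}}

```text
time_s: 27.87
tool_pos: [0.5226, 0.0601, 0.0685]
eef_rot: [0.0, 0.999, 0.053, 0.001]
contact_force: [0.0, 0.4, 0.2]
grip_width: 0.005
finger_force: 0.0
```

```bash
python3 -c "
from h import *
o,R,a=st();print(inch(o['tool_pos']))"
```

```text
t27.87 tcp [0.5226 0.0601 0.0685] a 6.03 tz [ 0.001 -0.    -1.   ] F [0.  0.4 0.2] M [-0.   -0.04  0.01] g 0.005 ff 0.0
[-0.1582  0.0022 -0.0465]
```

{"api": "servo_tool", "payload": {
  "moves": [
    [[3, 0, 0], 0, 0],
    [[3, 0, 0], 0, 0],
    [[2, 0, 0], 0, 0],
    [[2, 0, 0], 0, 0],
    [[0, 0, 0], 0, 0],
    [[0, 0, 0], 0, 0],
    [[0, 0, 0], 0, 0],
    [[0, 0, 0], 0, 0]
  ]
}}

```text
time_s: 28.53
tool_pos: [0.5325, 0.0612, 0.0685]
eef_rot: [0.0, 0.999, 0.053, 0.001]
contact_force: [-0.6, 0.1, -0.4]
grip_width: 0.005
finger_force: 0.0
```

{"api": "servo_tool", "payload": {
  "moves": [
    [[1, 0, 0], 0, 0],
    [[1, 0, 0], 0, 0],
    [[0, 0, 0], 0, 0],
    [[0, 0, 0], 0, 0],
    [[0, 0, 0], 0, 0],
    [[0, 0, 0], 0, 0],
    [[0, 0, 0], 0, 0],
    [[0, 0, 0], 0, 0]
  ]
}}

```text
time_s: 29.2
tool_pos: [0.5339, 0.0615, 0.0684]
eef_rot: [0.0, 0.999, 0.053, -0.0]
contact_force: [-1.2, -1.4, 0.8]
grip_width: 0.002
finger_force: 0.7
```

{"api": "servo_tool", "payload": {
  "moves": [
    [[1, 0, 0], 0, 0],
    [[1, 0, 0], 0, 0],
    [[0, 0, 0], 0, 0],
    [[0, 0, 0], 0, 0],
    [[0, 0, 0], 0, 0],
    [[0, 0, 0], 0, 0],
    [[0, 0, 0], 0, 0],
    [[0, 0, 0], 0, 0]
  ]
}}

```text
time_s: 29.87
tool_pos: [0.5355, 0.0618, 0.0683]
eef_rot: [-0.0, 0.999, 0.053, -0.001]
contact_force: [-3.2, -1.8, 1.4]
grip_width: 0.005
finger_force: 1.9
```

{"api": "servo_tool", "payload": {
  "moves": [
    [[1, 0, 0], 0, 0],
    [[1, 0, 0], 0, 0],
    [[1, 0, 0], 0, 0],
    [[1, 0, 0], 0, 0],
    [[0, 0, 0], 0, 0],
    [[0, 0, 0], 0, 0],
    [[0, 0, 0], 0, 0],
    [[0, 0, 0], 0, 0]
  ]
}}

```text
time_s: 30.53
tool_pos: [0.5354, 0.0619, 0.0682]
eef_rot: [-0.0, 0.999, 0.053, -0.005]
contact_force: [-9.7, -3.6, 7.5]
grip_width: 0.006
finger_force: 5.2
```

```bash
python3 -c "
from h import *
o,R,a=st();print(inch(o['tool_pos']))"
```

```text
t30.53 tcp [0.5354 0.0619 0.0682] a 6.11 tz [-0.01 -0.   -1.  ] F [-9.7 -3.6  7.5] M [-0.56  1.54  0.04] g 0.006 ff 5.2
[-0.1453  0.0027 -0.0468]
```

{"api": "servo_tool", "payload": {
  "moves": [
    [[-4, 0, 0], 0, 0],
    [[-8, 0, 0], 0, 0],
    [[-15, 0, 0], 0, 0],
    [[-20, 0, 0], 0, 0],
    [[-20, 0, 0], 0, 0],
    [[-10, 0, -20], 0, 0],
    [[0, 0, -35], 0, 0],
    [[0, 0, -35], 0, 0]
  ]
}}

```text
time_s: 31.2
tool_pos: [0.4627, 0.0542, 0.1587]
eef_rot: [-0.0, 0.999, 0.052, -0.0]
contact_force: [0.7, -0.0, 0.3]
grip_width: 0.01
finger_force: 0.0
```

{"api": "servo_tool", "payload": {
  "moves": [
    [[0, 0, -35], 0, 0],
    [[0, 0, -10], 0, 0],
    [[0, 0, 0], 0, 0],
    [[0, 0, 0], 0, 0],
    [[0, 0, 0], 0, 0],
    [[0, 0, 0], 0, 0],
    [[0, 0, 0], 0, 0],
    [[0, 0, 0], 0, 0]
  ]
}}

```text
time_s: 31.87
tool_pos: [0.4629, 0.0541, 0.2022]
eef_rot: [-0.0, 0.999, 0.053, -0.001]
contact_force: [-0.3, -0.1, -0.3]
grip_width: 0.001
finger_force: 0.0
```

```bash
python3 -c "
from h import *
o,R,a=st();print(inch(o['tool_pos']))
from rig import snapshot
d=snapshot('scene');H=cv2.cvtColor(d['image'],cv2.COLOR_RGB2HSV)
# pale drawer-wood pixels where the open drawer was, in both sights of the front strip
M=np.zeros(H.shape[:2],np.uint8);cv2.fillConvexPoly(M,np.array([proj(d,ch(x,y,-.03)) for x,y in((-.24,-.16),(-.24,.16),(-.125,.16),(-.125,-.16))]).astype(int),255)
w=cv2.inRange(H,(12,60,150),(30,150,255));print('drawer wood px',((w>0)&(M>0)).sum())
o5=cv2.cvtColor(pickle.load(open('d5.pkl','rb'))['scene']['image'],cv2.COLOR_RGB2HSV);print('before',((cv2.inRange(o5,(12,60,150),(30,150,255))>0)&(M>0)).sum())
print([ (np.round(H[tuple(proj(d,ch(x,y,-.017)).astype(int)[::-1])]).tolist()) for x,y in((-.128,-.1),(-.128,.1),(-.15,-.1),(-.15,.1))])
"
```

```text
t31.87 tcp [0.4629 0.0541 0.2022] a 6.03 tz [-0.002  0.    -1.   ] F [-0.3 -0.1 -0.3] M [-0.   -0.02 -0.05] g 0.001 ff 0.0
[-0.2183  0.0025  0.0872]
drawer wood px 0
before 2256
[[2, 200, 88], [4, 189, 104], [110, 49, 31], [138, 40, 32]]
```

The drawer is shut, with its panel at about −136 mm and no drawer wood showing. The sweep stands and the arm is clear.

```bash
python3 -c "
from rig import order
print(order.close_job())"
```

```text
the job is handed in; nothing more can be done
None
```

I swept all four roots into the drawer with the sweep, stood it upright on the counter and pushed the drawer shut; I handed in at about 32 s, and no result came back.

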